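# Scoop capacitors onto the counting scale

## Task

Take the scoop out of its cradle, scoop up capacitors from the parts bin and tip them into the dish of the counting scale until at least four of the six lie in the dish; use only the scoop on them, never the fingers, and spill none: those not in the dish must be in the bin. Then put the scoop back, empty and lying flat inside the fence of its cradle, facing the same way as before, and let go; do not push the other things on the bench about.

Things in the scene. Friction and masses are not known exactly. Their poses are not given: they have to be found in the camera images.
- scoop: aluminium hand scoop with black handle, loose, ~140 g, starts lying level in its cradle. Origin: centre of the pan's underside; +x to the open front lip, z up. Pan 80 long (x -40..40), 84 wide outside, back wall 34 high, side walls 2.5 thick sloping down and ending 8 mm short of the lip; floor 2.5 thick, 1 at the lip
- scoop_grip (a point): middle of the scoop's handle, good to grip: in the scoop's frame x -85, y 0, z +65 mm; axes as the scoop's. The handle is a straight flat bar, 14 mm thick along y (grip across it), 24 mm deep, about 95 mm long, rising backwards at 34 degrees from the top of the back wall; its far end is at about x -123, z 90
- scoop_lip (a point): middle of the front edge of the scoop, on its underside (x +40, y 0, z 0 in the scoop's frame); axes as the scoop's
- scoop_pan (a point): middle of the scoop's pan, 12 mm above its underside; axes as the scoop's
- cradle: black shallow tray, the scoop's cradle, fixed. Origin: centre of its underside, +x the way the seated scoop's lip points. Outside 110 x 104 mm; floor 4 mm thick, fence on all four sides 16 mm high over the bench, clear inside 89 (x) by 92 (y) mm. Seated, the scoop's origin is over the cradle's origin, 4 mm up, the handle sticking out over the -x fence
- bin_in (a point): centre of the inner floor, 4 mm above the bench, of a white open parts bin, fixed; x along its length to the high end wall, z up. Inside 190 (x) by 95 (y) mm; end wall at +x and side walls 40 mm high over the bench, front wall at -x only 22 mm high (sides slope down to it over the last 50 mm)
- dish_in (a point): round steel dish on top of a grey counting scale (190 x 170 mm, body 34 mm high, fixed to the bench); this point is the centre of the dish's inner floor, 44 mm above the bench. Inside diameter about 136 mm at the floor, 154 mm at the rim, which is 78 mm above the bench
- cap0: one of six alike electrolytic capacitors: a black cylinder 17.6 mm across and 22 mm long with rounded ends, about 13 g, lying loose in the high-walled half of the bin at the start. Origin: its centre; x is its axis
- cap1: one of six alike electrolytic capacitors: a black cylinder 17.6 mm across and 22 mm long with rounded ends, about 13 g, lying loose in the high-walled half of the bin at the start. Origin: its centre; x is its axis
- cap2: one of six alike electrolytic capacitors: a black cylinder 17.6 mm across and 22 mm long with rounded ends, about 13 g, lying loose in the high-walled half of the bin at the start. Origin: its centre; x is its axis
- cap3: one of six alike electrolytic capacitors: a black cylinder 17.6 mm across and 22 mm long with rounded ends, about 13 g, lying loose in the high-walled half of the bin at the start. Origin: its centre; x is its axis
- cap4: one of six alike electrolytic capacitors: a black cylinder 17.6 mm across and 22 mm long with rounded ends, about 13 g, lying loose in the high-walled half of the bin at the start. Origin: its centre; x is its axis
- cap5: one of six alike electrolytic capacitors: a black cylinder 17.6 mm across and 22 mm long with rounded ends, about 13 g, lying loose in the high-walled half of the bin at the start. Origin: its centre; x is its axis
- pliers: combination pliers with red handles, about 150 mm long, 12 mm high, lying flat; a bystander, origin at its underside
- marker: black felt marker, 135 mm long, 13 mm thick, lying; a bystander, origin at its underside
- pcb: copper-clad circuit board, 100 x 75 x 4 mm, lying flat; a bystander, origin at its underside
- solder_reel: white reel of solder wire, 60 mm across, 40 mm high, standing on its flange; a bystander, origin at its underside
- flux_jar: small jar with a white lid, 44 mm across, 50 mm high; a bystander, origin at its underside
- multimeter: yellow handheld multimeter, 150 x 75 x 32 mm, lying; a bystander, origin at its underside
Mind the look-alikes: they are no part of the job. Of the things shaped like the cradle, the black one is meant.

How it is judged:
On the way, in this order (a step that is already met when the one before it is completed fails the run):
1. a capacitor is lifted clear of the bin in the scoop (height (world z) of scoop_pan above 0.07 m and ((distance between cap0 and scoop_pan below 0.06 m and height (world z) of cap0 above 0.06 m) or (distance between cap1 and scoop_pan below 0.06 m and height (world z) of cap1 above 0.06 m) or (distance between cap2 and scoop_pan below 0.06 m and height (world z) of cap2 above 0.06 m) or (distance between cap3 and scoop_pan below 0.06 m and height (world z) of cap3 above 0.06 m) or (distance between cap4 and scoop_pan below 0.06 m and height (world z) of cap4 above 0.06 m) or (distance between cap5 and scoop_pan below 0.06 m and height (world z) of cap5 above 0.06 m))), for 0.2 s.
2. at least four capacitors are in the dish (distance between any of cap0, cap1, cap2 and dish_in below 0.079 m and distance between any of cap0, cap1, cap3 and dish_in below 0.079 m and distance between any of cap0, cap1, cap4 and dish_in below 0.079 m and distance between any of cap0, cap1, cap5 and dish_in below 0.079 m and distance between any of cap0, cap2, cap3 and dish_in below 0.079 m and distance between any of cap0, cap2, cap4 and dish_in below 0.079 m and distance between any of cap0, cap2, cap5 and dish_in below 0.079 m and distance between any of cap0, cap3, cap4 and dish_in below 0.079 m and distance between any of cap0, cap3, cap5 and dish_in below 0.079 m and distance between any of cap0, cap4, cap5 and dish_in below 0.079 m and distance between any of cap1, cap2, cap3 and dish_in below 0.079 m and distance between any of cap1, cap2, cap4 and dish_in below 0.079 m and distance between any of cap1, cap2, cap5 and dish_in below 0.079 m and distance between any of cap1, cap3, cap4 and dish_in below 0.079 m and distance between any of cap1, cap3, cap5 and dish_in below 0.079 m and distance between any of cap1, cap4, cap5 and dish_in below 0.079 m and distance between any of cap2, cap3, cap4 and dish_in below 0.079 m and distance between any of cap2, cap3, cap5 and dish_in below 0.079 m and distance between any of cap2, cap4, cap5 and dish_in below 0.079 m and distance between any of cap3, cap4, cap5 and dish_in below 0.079 m), for 0.2 s.
At the end, for the whole second after the job is handed in: At least four capacitors lie in the dish (centre within 79 mm of its floor's middle), the rest in the bin; the scoop lies flat in its cradle: within 8 mm of centre each way, 1-8 mm up, lip to +x, turned under 0.12 rad, tilted under 0.08 rad, at rest, released (all of step 2 and (distance between cap0 and dish_in below 0.079 m or (x of cap0 in the frame of bin_in between -0.097 and 0.097 m and y of cap0 in the frame of bin_in between -0.05 and 0.05 m and z of cap0 in the frame of bin_in between 0 and 0.045 m)) and (distance between cap1 and dish_in below 0.079 m or (x of cap1 in the frame of bin_in between -0.097 and 0.097 m and y of cap1 in the frame of bin_in between -0.05 and 0.05 m and z of cap1 in the frame of bin_in between 0 and 0.045 m)) and (distance between cap2 and dish_in below 0.079 m or (x of cap2 in the frame of bin_in between -0.097 and 0.097 m and y of cap2 in the frame of bin_in between -0.05 and 0.05 m and z of cap2 in the frame of bin_in between 0 and 0.045 m)) and (distance between cap3 and dish_in below 0.079 m or (x of cap3 in the frame of bin_in between -0.097 and 0.097 m and y of cap3 in the frame of bin_in between -0.05 and 0.05 m and z of cap3 in the frame of bin_in between 0 and 0.045 m)) and (distance between cap4 and dish_in below 0.079 m or (x of cap4 in the frame of bin_in between -0.097 and 0.097 m and y of cap4 in the frame of bin_in between -0.05 and 0.05 m and z of cap4 in the frame of bin_in between 0 and 0.045 m)) and (distance between cap5 and dish_in below 0.079 m or (x of cap5 in the frame of bin_in between -0.097 and 0.097 m and y of cap5 in the frame of bin_in between -0.05 and 0.05 m and z of cap5 in the frame of bin_in between 0 and 0.045 m)) and x of scoop in the frame of cradle between -0.008 and 0.008 m and y of scoop in the frame of cradle between -0.008 and 0.008 m and z of scoop in the frame of cradle between 0.001 and 0.008 m and x of scoop_lip in the frame of cradle above 0.02 m and angle between the x axis of scoop and the x axis of cradle, either way round below 0.12 rad and angle between scoop's own z axis and vertical below 0.08 rad and linear speed of scoop below 0.02 m/s); the robot touches nothing.
It fails at once if the fingers touch a capacitor (over 1 N) (contact force between the fingers and cap0 above 1 N or contact force between the fingers and cap1 above 1 N or contact force between the fingers and cap2 above 1 N or contact force between the fingers and cap3 above 1 N or contact force between the fingers and cap4 above 1 N or contact force between the fingers and cap5 above 1 N).
It fails at once if a bystander is moved more than 30 mm (distance of any of pliers, marker, pcb, solder_reel, flux_jar, multimeter from where it was at the start of the episode above 0.03 m).
It also fails if it takes over 72 s, if anything falls off the work surface, if the arm or the gripper's body presses on something with over 40 N, if the wrist force passes 120 N, or if a joint passes its speed limit or range.

## Robot

A 6-joint arm with a two-finger parallel gripper is mounted at the origin on the work surface. World frame = base frame: x ahead of the robot, y to its left, z up, the work surface at z = 0. Lengths are in m, angles in rad, forces in N, time in s.
With the tool pointing down it reaches from about 0.35 to 0.975 m from the base axis. Payload 4.9 kg.
Tool frame: the origin (TCP) lies on the centre line of the jaws, within the pads' length; the fingertips stand 14 mm ahead of it and the grasp point (between the pads) lies 5 mm behind it; z points along the fingers, y is the line along which they close (so a half turn about z gives the same grasp; the last joint's range is limited). The gripper opens to 85 mm and grips with 20 to 120 N. Pads are 22 mm wide; open, the fingers measure 114 mm over their backs; the gripper's body (76 mm by 85 mm) begins 54 mm behind the grasp point. The pads swing forward as they close: fully open they stand 13 mm farther back than shut.
Start: joints at [-1.269, 0.053, 1.613, -0, 1.476, -0.119], TCP at [0.255, -0.57, 0.245] pointing down, gripper open.
Joint ranges: [-3.01, 3.01], [-1.01, 2.22], [0.06, 2.58], [-1.02, 4.17], [0.09, 2.62], [-3.14, 3.14]. Speed limits (rad/s): [2.57, 2.57, 3.14, 3.14, 3.14, 3.14].

## Interface

Orientations are given as [roll, pitch, yaw] about the fixed x, y, z axes, in that order (R = Rz(yaw) Ry(pitch) Rx(roll)).
In Python, from plant import ctrl, vision, regions_of, tip_of gives the robot as it stands. Calls block until the motion is done:
- ctrl.movep(position, orientation): joint-space move of the TCP to a pose.
- ctrl.line_to(position, velocity=0.15, orientation=None, stop_force=None): straight line of the TCP; orientation=None keeps the orientation; velocity is the mean speed in m/s. With stop_force (N) it stops when the force on the tool has changed by that much, and returns True; else False.
- ctrl.move_j(angles): joint-space move.
- ctrl.gripper_open() and ctrl.grasp(f_grip=None): open the fingers fully, or close them until they stop; f_grip is the grip in N (None keeps the last).
- ctrl.hold(seconds).
- ctrl.inverse_kinematics(position, orientation): joint angles nearest the present ones, or None.
- vision.snapshot(name): name is "scene" or "top" or "wrist"; returns the picture (384x512x3 uint8, red, green, blue); there is no depth.
- vision.get_calibration(name): a dict with "fov_y" (degrees; the focal length in pixels is half the picture's height over the tangent of half this angle, whatever the lens; pixels are square), "cx", "cy" (the principal point, pixels), "R" (3x3) and "t" (3): a world point X has camera coordinates R X + t; the wrist camera has in their place "hand_eye" (4x4, takes a point from camera to tool coordinates, whose origin is the TCP and whose axes are the flange's). Camera axes: x right, y down, z forward; pixel columns grow to the right and rows downward; lengths in m; the calibration is good to about 2 mm. A picture is of the moment at which its call begins: read the wrist's pose just before it. get_calibration takes no time and is no camera call.
A pose or a line that the arm cannot do raises ctrl.IKError and nothing moves.
- ctrl.job_done(): hands the job in; it is judged then, once.
Trained networks look in the newest picture that a camera, given by its name, has taken for a name from the list of things; names that differ only in an ending like _2 or _b are one class to them, and where a whole thing is asked for, a point or a joint stands for the part that bears it (a point fixed in the world has none). Each returns a list of dicts, best first, with "conf" (0 to 1); they miss things now and then, are a little off and sometimes report something else, mostly with a low value. They report only what shows in the picture. A call takes as long as a camera call. They do not tell look-alikes from the thing itself.
- regions_of(camera, query): "mask" (384x512 bool, what is visible of it) and "point" ([column, row] in pixels, amid what is visible of it).
- tip_of(camera, query): "point" ([column, row] in pixels: a listed point, or the origin of a listed thing).
Readings, each from a call of its own:
- ctrl.read_t(): time.
- ctrl.read_q(): joint angles.
- ctrl.read_dq(): joint speeds.
- ctrl.read_effort(): joint torques, N m.
- ctrl.read_tool_pos(): TCP position.
- ctrl.read_tcp_rot(): TCP orientation.
- ctrl.read_ft_force(): force on the tool from outside, world axes, zero at the start.
- ctrl.read_ft_torque(): the same for the moment, N m.
- ctrl.read_gripper_width(): finger opening in m.
- ctrl.read_finger_force(): force on a finger pad.
Only numpy, scipy, OpenCV 4.12 (cv2) and the standard library are available. Lean on these libraries where they do the work, as an engineer would, in place of code of your own. Each camera call takes 0.05 s, during which the arm holds its last target. There are 200 camera calls.

## Working session

There is one attempt and no reset: what is moved stays moved. The work goes in short steps, each a Python script; the robot and the scene stay as the last script left them, time stands still between calls to the robot, and variables do not carry over. Pictures are saved under pics/ and viewed, at most 11 in all, crops included, and the job is handed in when it is done.

```bash
ls; mkdir -p pics
cat > h.py <<'E'
import numpy as np, cv2
from plant import ctrl, vision, regions_of, tip_of
from scipy.spatial.transform import Rotation as Ro
def snap(n,f=None):
    im=vision.snapshot(n)
    if f: cv2.imwrite('pics/'+f,im[:,:,::-1])
    return im
def ray(n,px,pose=None):
    c=vision.get_calibration(n); f=192/np.tan(np.radians(c['fov_y'])/2)
    d=np.array([(px[0]-c['cx'])/f,(px[1]-c['cy'])/f,1.])
    if 'R' in c:
        R=np.array(c['R']);return -R.T@np.array(c['t']),R.T@d
    H=np.array(c['hand_eye']);p,r=pose
    return p+r@H[:3,3], r@H[:3,:3]@d
def atz(n,px,z,pose=None):
    o,d=ray(n,px,pose);return o+d*(z-o[2])/d[2]
def tri(a,b):
    (o1,d1),(o2,d2)=a,b
    A=np.stack([d1,-d2],1);s=np.linalg.lstsq(A,o2-o1,rcond=None)[0]
    p,q=o1+s[0]*d1,o2+s[1]*d2
    return (p+q)/2,np.linalg.norm(p-q)
def pose():
    return np.array(ctrl.read_tool_pos()),Ro.from_euler('xyz',ctrl.read_tcp_rot()).as_matrix()
E
python3 - <<'E'
from h import *
print(ctrl.read_tcp_rot(),ctrl.read_t())
for n in('top','scene'):
    c=vision.get_calibration(n);print(n,{k:np.round(v,3).tolist() for k,v in c.items()})
    snap(n,n+'.png')
    for q in('scoop','scoop_grip','scoop_lip','scoop_pan','cradle','bin_in','dish_in','cap0'):
        for r in tip_of(n,q)[:7]: print(n,q,np.round(r['point'],1),round(r['conf'],2), np.round(atz(n,r['point'],0.0),3))
print({k:np.round(v,3).tolist() for k,v in vision.get_calibration('wrist').items()})
E
```

```text
pics
[-3.13956681e+00 -2.13753266e-04  4.20775341e-01] 0.0
top {'fov_y': 47.83, 'cx': 248.46, 'cy': 192.557, 'R': [[0.015, -1.0, -0.008], [-0.996, -0.015, -0.084], [0.084, 0.009, -0.996]], 't': [-0.118, 0.583, 1.255]}
top scoop [223.3 190.1] 0.79 [ 0.593 -0.033  0.   ]
top scoop_grip [216.4 215.3] 0.8 [ 0.517 -0.014  0.   ]
top scoop_lip [224.5 175.6] 0.9 [ 0.637 -0.035  0.   ]
top scoop_lip [111.6 193.1] 0.55 [0.579 0.304 0.   ]
top scoop_pan [220.8 188.3] 0.95 [ 0.599 -0.025  0.   ]
top cradle [219.6 184.1] 0.69 [ 0.611 -0.021  0.   ]
top bin_in [297.2 200. ] 0.95 [ 0.567 -0.255  0.   ]
top dish_in [112.6 194.4] 0.82 [0.575 0.301 0.   ]
top dish_in [294.  179.2] 0.56 [ 0.629 -0.245  0.   ]
top cap0 [216.7 215.1] 0.67 [ 0.518 -0.014  0.   ]
top cap0 [286.1 177. ] 0.59 [ 0.636 -0.221  0.   ]
top cap0 [305.2 178.9] 0.56 [ 0.631 -0.279  0.   ]
top cap0 [284.7 188.6] 0.5 [ 0.6   -0.218  0.   ]
top cap0 [294.2 188.5] 0.49 [ 0.601 -0.246  0.   ]
top cap0 [296. 181.] 0.47 [ 0.624 -0.251  0.   ]
top cap0 [306.3 191.7] 0.46 [ 0.592 -0.283  0.   ]
scene {'fov_y': 43.793, 'cx': 258.678, 'cy': 
[... 514 characters left out ...]
 cradle [417.1 243.4] 0.93 [0.337 0.338 0.   ]
scene cradle [274.1 222.9] 0.75 [ 0.595 -0.018  0.   ]
scene cradle [299.6 175.7] 0.56 [ 0.359 -0.138  0.   ]
scene bin_in [234.8 186.2] 0.73 [ 0.569 -0.248  0.   ]
scene dish_in [215.1 190.1] 0.71 [ 0.633 -0.277  0.   ]
scene dish_in [205.8 140.5] 0.33 [ 0.47  -0.552  0.   ]
scene cap0 [211.1 189.8] 0.56 [ 0.642 -0.288  0.   ]
scene cap0 [218.  192.1] 0.51 [ 0.632 -0.262  0.   ]
scene cap0 [227.9 190.4] 0.46 [ 0.601 -0.246  0.   ]
scene cap0 [223.8 183.9] 0.45 [ 0.589 -0.284  0.   ]
{'fov_y': 68.889, 'cx': 254.887, 'cy': 185.574, 'hand_eye': [[0.0, -0.96, -0.28, 0.071], [1.0, 0.0, -0.0, 0.001], [0.0, -0.28, 0.96, -0.128], [0.0, 0.0, 0.0, 1.0]]}
```

Run:
```python
import cv2
a=cv2.imread('pics/top.png');cv2.imwrite('pics/topb.png',cv2.resize(a[90:340,60:460],None,fx=2,fy=2,interpolation=cv2.INTER_CUBIC))
```

```text
(no output)
```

View pics/topb.png

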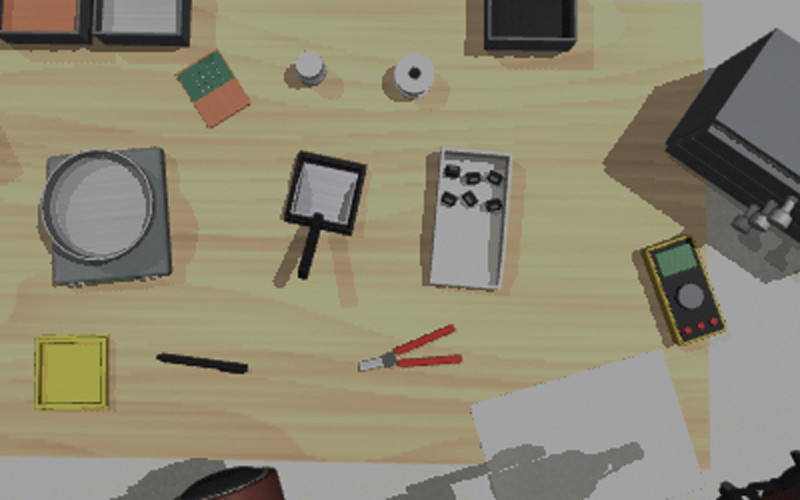

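View pics/scene.png

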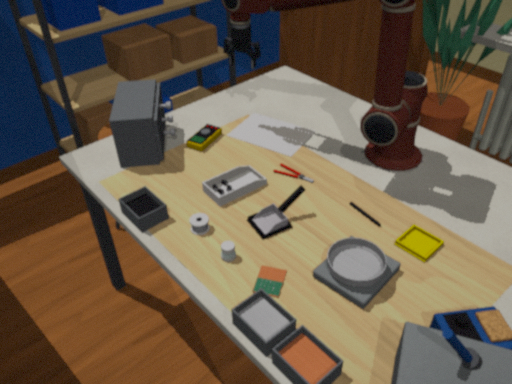

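Look-alikes of the cradle, in full top-image pixels: the black tray holding the scoop at (222,186), a yellow tray at (96,276), a dark deeper box at (325,102), and grey and orange boxes at (130,97) and (80,97). I choose (222,186): it is black, shallow and has the scoop lying in it. The bin is at (296,199) with six capacitors at its far end, which is the high end. The dish is at (110,193).

Run:
```python
from h import *
import pickle
obs={}
def look(n,key,pz=None):
    for q in('scoop','scoop_grip','scoop_lip','scoop_pan','cradle','bin_in','dish_in','cap0'):
        obs[key,q]=[(r['point'],r['conf'],ray(n,r['point'],pz)) for r in tip_of(n,q)]
snap('top');look('top','top')
for i,y in enumerate((-0.20,-0.06,0.16)):
    ctrl.movep([0.62,y,0.27],[np.pi,0,0]); ctrl.hold(.1)
    pz=pose(); snap('wrist',f'w{i}.png'); pickle.dump(pz,open(f'w{i}.pkl','wb'))
    look('wrist',i,pz)
    print(i,np.round(pz[0],3),ctrl.read_t())
pickle.dump(obs,open('obs.pkl','wb'))
for (k,q),v in obs.items():
    if k!='top':
        for p,c,(o,d) in v[:7]: print(k,q,np.round(p),round(c,2),np.round(o+d*(.0-o[2])/d[2],3)[:2])
```

```text
0 [ 0.62  -0.201  0.27 ] 3.7833
1 [ 0.62  -0.061  0.27 ] 4.95
2 [0.62  0.158 0.27 ] 6.3833
0 scoop [138. 166.] 0.95 [ 0.605 -0.032]
0 scoop_grip [108. 240.] 0.89 [0.485 0.029]
0 scoop_lip [138. 139.] 0.81 [ 0.643 -0.037]
0 scoop_pan [130. 169.] 0.8 [ 0.599 -0.019]
0 cradle [287. 188.] 0.73 [ 0.57  -0.249]
0 cradle [129. 169.] 0.25 [ 0.6   -0.019]
0 bin_in [287. 190.] 0.8 [ 0.568 -0.25 ]
0 cap0 [292. 151.] 0.7 [ 0.626 -0.256]
0 cap0 [289. 171.] 0.67 [ 0.596 -0.251]
0 cap0 [263. 173.] 0.53 [ 0.594 -0.214]
0 cap0 [307. 175.] 0.49 [ 0.59  -0.278]
1 scoop [233. 164.] 0.87 [ 0.608 -0.03 ]
1 scoop [380. 189.] 0.19 [ 0.569 -0.248]
1 scoop_grip [216. 239.] 0.68 [ 0.487 -0.001]
1 scoop_grip [329.  31.] 0.57 [ 0.78  -0.156]
1 scoop_grip [368. 140.] 0.39 [ 0.642 -0.223]
1 scoop_lip [236. 135.] 0.83 [ 0.649 -0.035]
1 scoop_pan [230. 169.] 0.96 [ 0.6   -0.025]
1 cradle [ 22. 317.] 0.65 [0.341 0.338]
1 bin_in [383. 188.] 0.62 [ 0.572 -0.252]
1 dish_in [331.  29.] 0.54 [ 0.783 -0.159]
1 dish_in [211.  17.] 0.42 [ 0.796 -0.007]
1 cap0 [407. 178.] 0.76 [ 0.587 -0.285]
1 cap0 [415. 150.] 0.7 [ 0.628 -0.29 ]
1 cap0 [391. 151.] 0.68 [ 0.627 -0.257]
1 cap0 [384. 172.] 0.62 [ 0.596 -0.25 ]
1 cap0 [361. 170.] 0.6 [ 0.598 -0.217]
2 scoop [388. 168.] 0.79 [ 0.602 -0.036]
2 scoop_grip [387. 240.] 0.71 [ 0.485 -0.05 ]
2 scoop_lip [394. 138.] 0.85 [ 0.645 -0.04 ]
2 scoop_lip [389. 171.] 0.16 [ 0.598 -0.038]
2 scoop_pan [383. 169.] 0.66 [ 0.6  -0.03]
2 cradle [392. 137.] 0.22 [ 0.646 -0.036]
2 dish_in [155. 192.] 0.7 [0.566 0.306]
```

Run:
```python
import cv2,numpy as np
a=cv2.imread('pics/w0.png')
b=cv2.imread('pics/w1.png');c=cv2.imread('pics/w2.png')
f=lambda im,x,y,w,h:cv2.resize(im[y:y+h,x:x+w],None,fx=3,fy=3,interpolation=cv2.INTER_CUBIC)
cv2.imwrite('pics/m1.png',np.hstack([f(a,230,90,120,190),f(b,170,90,140,190)]))
```

```text
(no output)
```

View pics/m1.png

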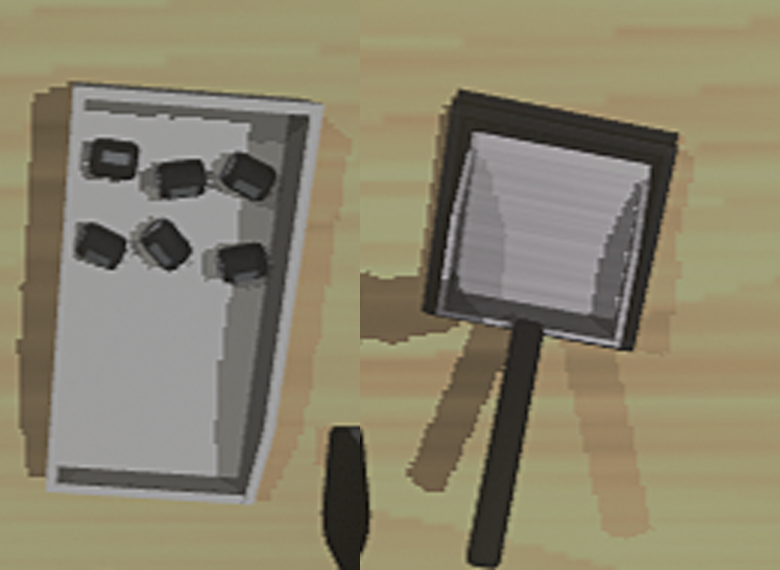

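Run:
```python
from h import *
import pickle
obs=pickle.load(open('obs.pkl','rb'))
def ls(rays):
    A=0;b=0
    for o,d in rays:
        d=d/np.linalg.norm(d);P=np.eye(3)-np.outer(d,d);A=A+P;b=b+P@o
    X=np.linalg.solve(A,b)
    return X,[np.linalg.norm(np.cross(X-o,d/np.linalg.norm(d))) for o,d in rays]
for q in('scoop','scoop_grip','scoop_lip','scoop_pan','bin_in','dish_in'):
    r=[obs[k,q][0][2] for k in('top',0,1,2) if obs.get((k,q)) and not(q=='dish_in' and k==1)]
    X,e=ls(r);print(q,np.round(X,4),np.round(e,4))
```

```text
scoop [ 0.6015 -0.0309 -0.0016] [0.0098 0.0026 0.0063 0.0054]
scoop_grip [ 0.5218 -0.0168  0.0703] [0.0115 0.0041 0.0054 0.0028]
scoop_lip [ 6.43e-01 -3.55e-02 -5.00e-04] [0.0083 0.0014 0.0059 0.0044]
scoop_pan [ 0.6024 -0.0252  0.0111] [0.0009 0.0011 0.0006]
bin_in [ 0.5671 -0.254  -0.0063] [0.0023 0.0036 0.0031]
dish_in [0.5754 0.2946 0.0296] [0.0006 0.0006]
```

Run:
```python
from h import *
import pickle
P=[pickle.load(open(f'w{i}.pkl','rb')) for i in range(3)]
g=lambda i,u,v,x0,z:atz('wrist',[230*(i==0)+170*(i==1)+(u-x0)/3,90+v/3],z,P[i])
b=[g(0,72,83,0,.04),g(0,322,103,0,.04),g(0,250,502,0,.022),g(0,47,491,0,.022)]
c=[g(1,460,91,360,.016),g(1,678,134,360,.016),g(1,632,350,360,.016),g(1,424,312,360,.016)]
for n,k in(('bin',b),('cr',c)):
    k=np.array(k);print(n,np.round(k,4).tolist(),'ctr',k.mean(0).round(4))
    f=(k[0]+k[1]-k[2]-k[3])/2;s=(k[0]+k[3]-k[1]-k[2])/2
    print('L',np.linalg.norm(f),'W',np.linalg.norm(s),'yaw',np.arctan2(f[1],f[0]),np.arctan2(-s[0],s[1]))
# dish : circle rim via mask in w2 and top
vision.snapshot('top')
im=cv2.imread('pics/w2.png');cv2.imwrite('pics/d.png',cv2.resize(im[90:300,60:300],None,fx=2.5,fy=2.5))
h1=g(1,525,325,360,.040);h2=g(1,485,563,360,.092);print('handle',h1.round(4),h2.round(4),np.arctan2(*(h1-h2)[[1,0]]))
# caps
obs=pickle.load(open('obs.pkl','rb'))
yw=-.05
for k in(0,1):
  for p,cf,(o,d) in obs[k,'cap0']: 
    X=o+d*(.0128-o[2])/d[2]; print(k,X.round(3))
```

```text
bin [[0.6742, -0.2009, 0.04], [0.6659, -0.3053, 0.04], [0.4677, -0.2902, 0.022], [0.474, -0.1879, 0.022]] ctr [ 0.5704 -0.2461  0.031 ]
L 0.2005149357661123 W 0.10359062776427376 yaw -0.07030084525229936 -0.0703627571231725
cr [[0.6701, 0.0067, 0.016], [0.6512, -0.0904, 0.016], [0.5476, -0.0702, 0.016], [0.5671, 0.0293, 0.016]] ctr [ 0.609  -0.0311  0.016 ]
L 0.10551977037334231 W 0.10022744036958395 yaw -0.20410320665106468 -0.1926353571876957
handle [ 0.5687 -0.0215  0.04  ] [ 0.4809 -0.0073  0.092 ] -0.16007112237364304
0 [ 0.628 -0.254  0.013]
0 [ 0.599 -0.25   0.013]
0 [ 0.597 -0.214  0.013]
0 [ 0.593 -0.276  0.013]
1 [ 0.59  -0.278  0.013]
1 [ 0.63  -0.283  0.013]
1 [ 0.629 -0.25   0.013]
1 [ 0.599 -0.244  0.013]
1 [ 0.601 -0.212  0.013]
```

View pics/d.png

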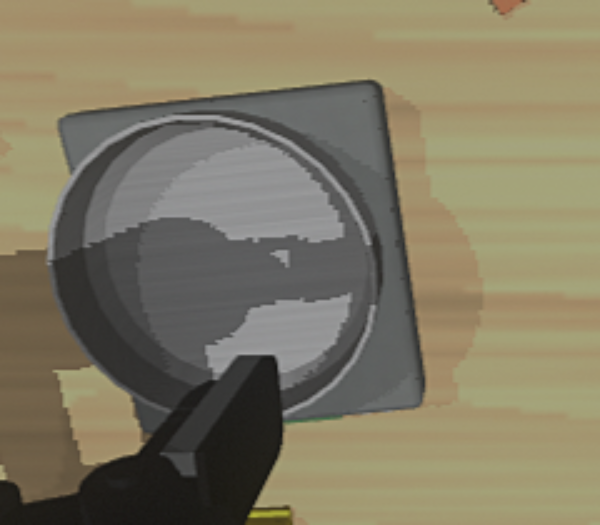

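```bash
cat >> h.py <<'E'
GRIP=np.array([-.085,0,.065]); LIP=np.array([.04,0,0]); HEEL=np.array([-.04,0,0])
def tcp(ref,world,yaw,pitch,al,dz=0):
    "TCP pose putting scoop point ref at world; pitch>0 nose down; al forward tilt of tool"
    Rs=Ro.from_euler('xyz',[0,pitch,yaw]); Rt=Ro.from_euler('xyz',[np.pi,pitch-al,yaw])
    p=np.array(world)+Rs.apply(GRIP-ref)+Rt.apply([0,0,.005+dz])
    return p,Rt.as_euler('xyz')
E
python3 - <<'E'
from h import *
import pickle
P=[pickle.load(open(f'w{i}.pkl','rb')) for i in range(3)]
print('dish rim',atz('wrist',[60+213/2.5,90+267/2.5],.078,P[2]).round(4), 'left',atz('wrist',[60+48/2.5,90+267/2.5],.078,P[2]).round(4),'tip',atz('wrist',[155,192],.044,P[2]).round(4))
k=np.array([atz('top',[60+u/2,90+v/2],z) for u,v,z in((442,148,.04),(512,153,.04),(499,290,.022),(430,286,.022))])
print('top bin',k.round(4).tolist(),k.mean(0).round(4),np.arctan2(*((k[0]+k[1]-k[2]-k[3])[[1,0]])))
print('top dish',atz('top',[60+98/2,90+206/2],.078).round(4))
b=cv2.imread('pics/w1.png');cv2.imwrite('pics/w1bin.png',cv2.resize(b[100:290,320:460],None,fx=3,fy=3,interpolation=cv2.INTER_CUBIC))
q0=ctrl.read_q()
for al in(0,.2,.35,.5):
    out=[]
    S=[(np.zeros(3),[.606,-.030,.004],-.19,0),(LIP,[.57,-.25,.005],-.07,0),(LIP,[.66,-.257,.03],-.07,-.4),(LIP,[.57,.29,.12],.45,-.4)]+[(LIP,[.57,.29,.06],.45,a) for a in(.5,.8,1.,1.2)]
    for s in S:
        q=ctrl.inverse_kinematics(*tcp(*s,al)); out.append(None if q is None else np.round(q,1).tolist())
    print(al,out)
E
```

```text
dish rim [0.5841 0.2896 0.078 ] left [0.5842 0.3691 0.078 ] tip [0.5794 0.2899 0.044 ]
top bin [[0.669, -0.2031, 0.04], [0.663, -0.3056, 0.04], [0.4628, -0.2897, 0.022], [0.4671, -0.1885, 0.022]] [ 0.5655 -0.2467  0.031 ] -0.07558452760904123
top dish [0.5732 0.2863 0.078 ]
0 [[-0.2, -0.0, 2.0, -0.0, 1.2, 1.6], [-0.6, -0.0, 2.0, -0.0, 1.2, 1.0], [-0.7, -0.0, 2.1, 0.3, 0.7, 0.8], [0.3, -0.4, 2.3, 0.1, 0.9, 1.4], [0.4, 0.3, 1.5, -0.0, 1.8, 1.5], [0.4, 0.5, 1.3, -0.1, 2.1, 1.5], [0.4, 0.7, 1.1, -0.1, 2.3, 1.5], [0.4, 0.8, 0.9, -0.1, 2.5, 1.5]]
0.2 [[-0.2, -0.1, 2.1, -0.0, 0.9, 1.6], [-0.7, -0.2, 2.1, 0.1, 1.0, 0.9], [-0.7, -0.1, 2.2, 0.6, 0.6, 0.4], [0.3, -0.5, 2.4, 0.2, 0.7, 1.3], [0.4, 0.1, 1.7, -0.0, 1.6, 1.5], [0.4, 0.4, 1.4, -0.0, 2.0, 1.5], [0.4, 0.6, 1.2, -0.1, 2.2, 1.5], [0.4, 0.7, 1.0, -0.1, 2.4, 1.5]]
0.35 [[-0.2, -0.2, 2.2, -0.0, 0.8, 1.6], [-0.8, -0.2, 2.2, 0.3, 0.9, 0.7], [-0.8, -0.1, 2.3, 1.0, 0.6, 0.1], [0.3, -0.6, 2.5, 0.2, 0.6, 1.2], [0.3, 0.1, 1.7, -0.0, 1.5, 1.5], [0.4, 0.3, 1.5, -0.0, 1.8, 1.5], [0.4, 0.5, 1.3, -0.1, 2.0, 1.5], [0.4, 0.7, 1.1, -0.1, 2.2, 1.5]]
0.5 [[-0.2, -0.3, 2.3, -0.0, 0.6, 1.6], [-0.8, -0.3, 2.3, 0.5, 0.8, 0.6], [-0.8, -0.1, 2.3, 1.4, 0.6, -0.3], [0.2, -0.7, 2.6, 0.4, 0.4, 1.0], [0.3, -0.0, 1.8, -0.0, 1.4, 1.5], [0.4, 0.2, 1.5, -0.0, 1.7, 1.5], [0.4, 0.4, 1.4, -0.0, 1.9, 1.5], [0.4, 0.6, 1.2, -0.1, 2.1, 1.5]]
```

View pics/w1bin.png

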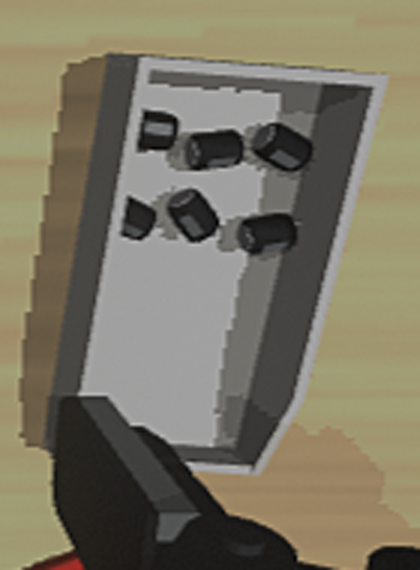

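Run:
```python
from h import *
import pickle
P=[pickle.load(open(f'w{i}.pkl','rb')) for i in range(3)]
for u,v,z in((137,57,.04),(386,75,.04),(252,472,.022)): print(atz('wrist',[320+u/3,100+v/3],z,P[1]).round(4))
O=[.606,-.0305,.004]
p,e=tcp(np.zeros(3),O,-.19,0,0)
ctrl.movep(p+[0,0,.09],e); ctrl.line_to(p,.15)
print('pre',ctrl.read_ft_force())
ctrl.grasp(100); ctrl.hold(.2)
print(ctrl.read_gripper_width(),ctrl.read_finger_force(),ctrl.read_ft_force(),ctrl.read_t(),ctrl.read_tool_pos(),ctrl.read_tcp_rot())
pickle.dump((p,e),open('g.pkl','wb'))
ctrl.line_to(p+[0,0,.14],.15)
bx=np.array([np.cos(-.07),np.sin(-.07),0]);B=np.array([.568,-.248,.004])
p,e=tcp(LIP,B-.003*bx+[0,0,.09],-.07,0,0)
ctrl.movep(p,e);ctrl.hold(.1)
pz=pose();snap('wrist','w3.png');pickle.dump(pz,open('w3.pkl','wb'));snap('top','t3.png');print(ctrl.read_t())
for q in('scoop_lip','scoop_pan'):
    for r in tip_of('wrist',q)[:1]:print(q,r['point'],r['conf'])
a=cv2.imread('pics/w3.png');t=cv2.imread('pics/t3.png')
cv2.imwrite('pics/m3.png',cv2.resize(a,None,fx=1.5,fy=1.5,interpolation=cv2.INTER_CUBIC))
```

```text
[ 0.673 -0.2    0.04 ]
[ 0.6656 -0.3049  0.04  ]
[ 0.468  -0.2875  0.022 ]
pre [ 0.57798365  0.08089749 -0.04061705]
0.01279592853411589 97.38126039505005 [-1.13376695 -0.21651964  3.59325424] 8.9583 [ 0.52283734 -0.01452485  0.06441   ] [-3.14156342e+00 -6.47971260e-04 -1.90074212e-01]
11.2083
scoop_lip [254.5, 11.4] 0.98
scoop_pan [289.9, 5.7] 0.29
```

View pics/m3.png

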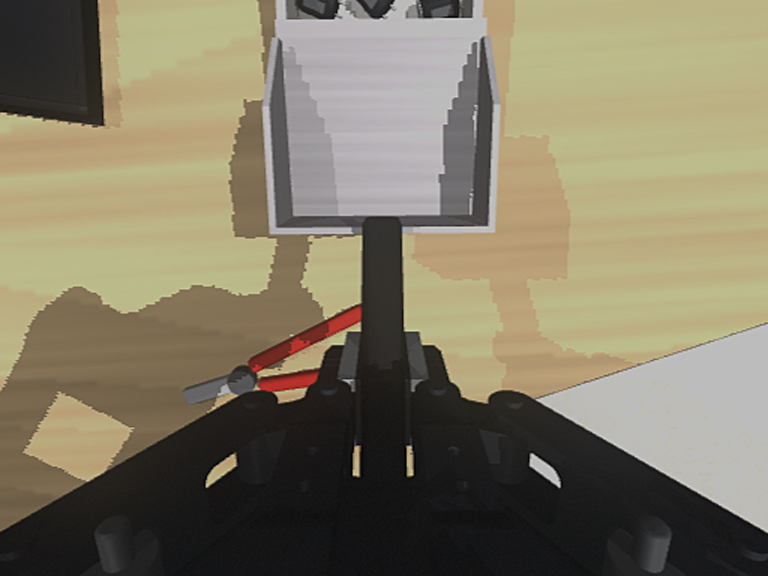

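Run:
```python
from h import *
import pickle
pz=pickle.load(open('w3.pkl','rb'))
bx=np.array([np.cos(-.07),np.sin(-.07),0]);B=np.array([.568,-.248,.004])
print('lip cam',atz('wrist',[254.3,12],.094,pz).round(4),'cmd',(B-.003*bx+[0,0,.09]).round(4))
pt=.05
p,e=tcp(LIP,B-.003*bx+[0,0,.05],-.07,pt,0); ctrl.line_to(p,.15,e)
p,e=tcp(LIP,B-.003*bx-[0,0,.004],-.07,pt,0); s=ctrl.line_to(p,.05,e,stop_force=5)
c=np.array(ctrl.read_tool_pos()); print('contact',s,'lip z',(c-p)[2],'F',ctrl.read_ft_force(),ctrl.read_t())
lz=c[2]-p[2]
p,e=tcp(LIP,B-.003*bx+[0,0,lz-.004+.0004],-.07,pt,0)
ctrl.line_to(p,.03,e)
f0=np.array(ctrl.read_ft_force())
s=ctrl.line_to(p+bx*.105,.08,e,stop_force=25)
c=np.array(ctrl.read_tool_pos()); d=c-p
print('push',s,'lip bin x',d@bx-.003,'dz',d[2],'F',np.round(ctrl.read_ft_force(),1),f0.round(1),ctrl.read_t())
np.save('lz.npy',lz)
pz=pose();im=snap('wrist');cv2.imwrite('pics/w4.png',im[:200,130:400,::-1]);snap('top','t4.png')
a=cv2.imread('pics/t4.png')[150:260,240:350]
w=cv2.imread('pics/w4.png')
cv2.imwrite('pics/m4.png',np.hstack([cv2.resize(w,(540,400)),cv2.resize(a,(250,400))[:, :250]]))
```

```text
lip cam [ 0.5642 -0.2472  0.094 ] cmd [ 0.565  -0.2478  0.094 ]
contact True lip z 0.0021650712697078023 F [-0.39126341  0.6970419   4.7172604 ] 12.6583
push True lip bin x 0.09748081832657321 dz -2.8864048268587017e-05 F [-2.6  1.6  4.4] [-0.7 -0.2  1.7] 14.1583
```

View pics/m4.png

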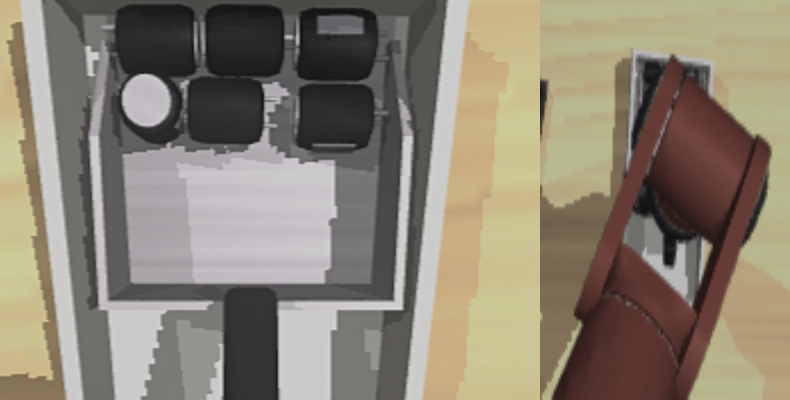

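Run:
```python
from h import *
bx=np.array([np.cos(-.07),np.sin(-.07),0]);B=np.array([.568,-.248,.004]); lz=float(np.load('lz.npy'))
lip=.0965
for pt in(-.05,-.15,-.25,-.33):
    h=B+bx*(lip-.08*np.cos(pt)); h[2]=lz+.002
    p,e=tcp(HEEL,h,-.07,pt,0); ctrl.line_to(p,.06,e)
    print(pt,np.round(ctrl.read_ft_force(),1))
h=h-bx*.004;p,e=tcp(HEEL,h+[0,0,.02],-.07,-.35,0);ctrl.line_to(p,.08,e)
p,e=tcp(HEEL,h+[0,0,.13]-bx*.03,-.07,-.35,0);ctrl.line_to(p,.12,e);ctrl.hold(.2)
print(np.round(ctrl.read_ft_force(),1),ctrl.read_t())
im=snap('wrist');cv2.imwrite('pics/w5.png',cv2.resize(im[:,:,::-1],None,fx=1.25,fy=1.25))
```

```text
-0.05 [-0.3  0.4 -2.1]
-0.15 [ 0.1 -0.1 -1.8]
-0.25 [-0.4  0.  -1.3]
-0.33 [ 0.   0.3 -1.4]
[ 0.3  0.6 -2.4] 17.025
```

View pics/w5.png

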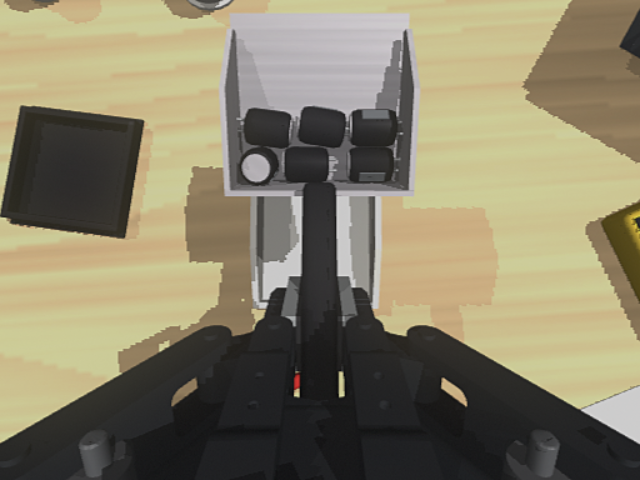

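Run:
```python
from h import *
D=np.array([.579,.289,0]);y=.45;dx=np.array([np.cos(y),np.sin(y),0])
L=D-.012*dx
def go(lz,pt,v,back=0):
    p,e=tcp(LIP,L-back*dx+[0,0,lz],y,pt,0);ctrl.line_to(p,v,e)
go(.17,-.35,.22);print(ctrl.read_t(),np.round(ctrl.read_ft_force(),1))
for lz,pt,v in((.108,0,.12),(.09,.25,.08),(.078,.4,.05),(.07,.55,.05),(.07,.7,.05),(.07,.85,.06)): go(lz,pt,v)
ctrl.hold(.4)
go(.09,.95,.08);ctrl.hold(.2);go(.15,.95,.12);go(.17,.3,.25,.05)
print(ctrl.read_t(),np.round(ctrl.read_ft_force(),1))
im=snap('wrist');w=cv2.resize(im[:,:,::-1],(520,390))
t=snap('top')[130:260,50:180,::-1];cv2.imwrite('pics/m6.png',np.hstack([w,cv2.resize(t,(270,390),interpolation=cv2.INTER_CUBIC)]))
```

```text
19.3583 [ 0.2  0.4 -1.8]
24.8667 [-0.3  0.6 -1.5]
```

View pics/m6.png

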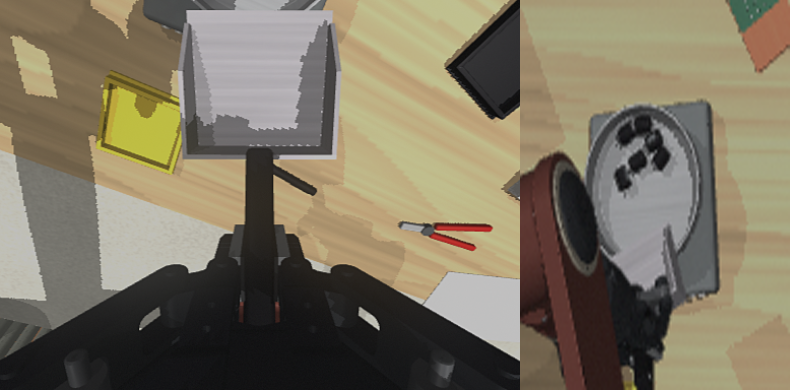

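Run:
```python
from h import *
import pickle
p,e=pickle.load(open('g.pkl','rb'))
ctrl.line_to(p+[0,0,.14],.25,e); ctrl.line_to(p+[0,0,.03],.15,e); ctrl.hold(.2)
snap('wrist','w7.png');print([r['point'] for r in tip_of('wrist','scoop_lip')[:1]],'was 254.5 11.4')
s=ctrl.line_to(p-[0,0,.002],.03,e,stop_force=6)
print(s,np.array(ctrl.read_tool_pos())-p,np.round(ctrl.read_ft_force(),1),ctrl.read_t())
im=cv2.imread('pics/w7.png');snap('wrist','w8.png');b=cv2.imread('pics/w8.png')
cv2.imwrite('pics/m8.png',np.hstack([cv2.resize(k[:190,130:380],(395,300)) for k in(im,b)]))
```

```text
[[256.7, 10.4]] was 254.5 11.4
True [-2.19252615e-04  4.59411440e-05 -1.12745019e-03] [-0.4  0.4  4.3] 28.3
```

View pics/m8.png

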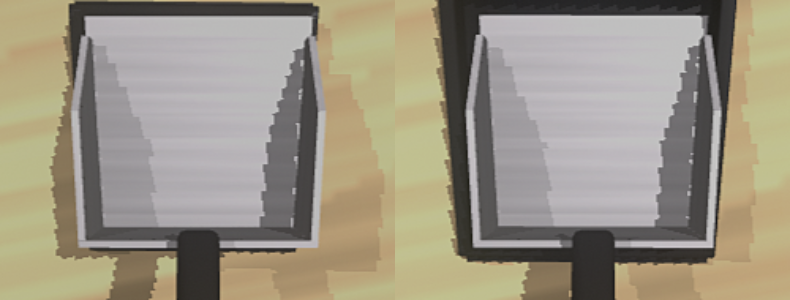

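Descent ended 1 mm below the grasp height, and the scoop sits inside the fence. I'll release, retreat along the tool axis and check.

Run:
```python
from h import *
ctrl.gripper_open();ctrl.hold(.3)
p=np.array(ctrl.read_tool_pos());ctrl.line_to(p+[0,0,.15],.12)
ctrl.movep([.45,-.2,.33],[np.pi,0,-.19]);ctrl.hold(.3)
print(np.round(ctrl.read_ft_force(),1),ctrl.read_t())
pz=pose();w=snap('wrist');t=snap('top')
for q in('scoop','scoop_lip','scoop_pan','scoop_grip','cradle'):
    print(q,[(np.round(r['point'],1),np.round(atz('top',r['point'],0),3)) for r in tip_of('top',q)[:1]])
cv2.imwrite('pics/m9.png',np.hstack([cv2.resize(w[:,:,::-1],(440,400)),cv2.resize(t[130:260,70:250,::-1],(350,400),interpolation=cv2.INTER_CUBIC)]))
```

```text
[ 0.2 -0.9  0.9] 31.975
scoop [(array([222.1, 187.5]), array([ 0.601, -0.029,  0.   ]))]
scoop_lip [(array([225. , 174.3]), array([ 0.641, -0.037,  0.   ]))]
scoop_pan [(array([222.1, 188.2]), array([ 0.599, -0.029,  0.   ]))]
scoop_grip [(array([216.2, 215.7]), array([ 0.516, -0.013,  0.   ]))]
cradle [(array([218.8, 184. ]), array([ 0.611, -0.019,  0.   ]))]
```

View pics/m9.png

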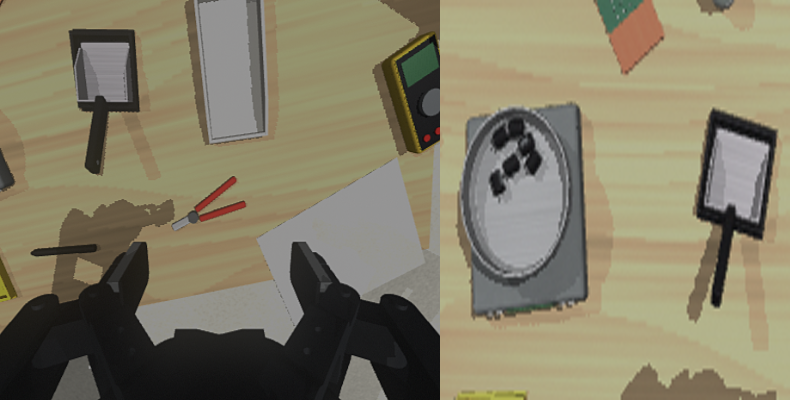

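The scoop lies seated in the black cradle with its keypoints at their starting pixels (lip (225,174), grip (216,216)). All six capacitors are in the dish, the bin is empty, and the bystanders are unmoved.

```bash
python3 -c "
from h import *
print(ctrl.job_done())"
```

```text
the job is handed in; nothing more can be done
None
```

I handed the job in at about 32 s of the 72 s allowed, with all six capacitors tipped into the dish and the scoop back, empty, in its black cradle and released; the judge's verdict was not reported.

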